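Set a carved panel overhanging the sawing board, saw line at its end

ROBOT

A 7-joint arm with a two-finger parallel gripper is mounted at the origin on the work surface. World frame = base frame: x ahead of the robot, y to its left, z up, the work surface at z = 0. Lengths are in mm, angles in rad, forces in N, time in s.
With the tool pointing down it reaches from about 400 to 875 mm from the base axis. Payload 4.4 kg.
Tool frame: the origin (TCP) lies at the very end of the fingers, on their centre line; the grasp point (between the pads) lies ctrl.grip_depth behind it (ctrl.grip_depth is the distance from the TCP to the grasp point, in mm); y points along the fingers, x is the direction in which the jaws open and shut, and the axes are right-handed (so a half turn about y gives the same grasp; the last joint's range is limited). The gripper opens to 85 mm and grips with 20 to 120 N. Pads are 22 mm wide; open, the fingers measure 114 mm over their backs; the gripper's body (76 mm by 85 mm) begins 54 mm behind the grasp point. The pads swing forward as they close: fully open they stand 13 mm farther back than shut.
Start: joints at [-1.386, 0.628, 0.038, 1.517, -0.027, 0.996, -0.02], TCP at [161.291, 629.685, 231.313] pointing down, gripper open.
Joint ranges: [-3.06, 3.06], [-0.37, 2.12], [-1.25, 1.32], [0.18, 2.47], [-1.1, 4.24], [0.23, 1.98], [-2.94, 2.94]. Speed limits (rad/s): [2.57, 2.57, 3.14, 3.14, 3.14, 3.14, 3.14].

INTERFACE

Orientations are given as [roll, pitch, yaw] about the fixed x, y, z axes, in that order (R = Rz(yaw) Ry(pitch) Rx(roll)).
In Python, from cell import ctrl gives the robot as it stands.
- The arm moves only by the tool apply_moves, never from a script. Its argument "motion" is a list of rows, each a list of 5 numbers: the shift along the tool's x, y, z in cm, then the turn about the tool's y in rad, then the finger opening in cm, from 0 to 8.54. In form: [[tx, ty, tz, roll, hand], ...]. A call has 1 to 20 rows; each row is the pose to reach, as a shift and turn from the pose commanded when the call began, along the tool's axes at that moment; what a row does not reach only later rows make up. A row lasts 1/8 s, in which the tool goes at most 62.5 mm and 10.7 degrees, less where a joint would pass 70% of its speed; a pose out of reach is approached as far as the arm can. A call with a gripper value outside its range is refused whole. The fingers move at their own pace and stop on an object; the grip force is fixed at half the most. Time passes only in rows, so rows that repeat a pose let the fingers close. It gives the time, the measured TCP pose, the force and the opening at its end, in the units of the state.
- ctrl.read_state(): the state, without advancing time (a new reading comes with each control period).
- ctrl.get_image(name): name is "scene" or "top" or "wrist"; returns a dict with "image" (480x640x3 uint8, red, green, blue), "vfov" (degrees; the focal length in pixels is half the picture's height over the tangent of half this angle, whatever the lens; pixels are square), "cx", "cy" (the principal point, pixels), "k1" (the pictures are not rectified: a ray, as slopes to the right and down, at radius r is drawn at 1 + k1 r^2 times it, then the intrinsics apply), "extrinsics" (4x4, takes a point from world to camera coordinates); the wrist camera has in their place "tool_from_camera" (4x4, takes a point from camera to tool coordinates, whose origin is the TCP and whose axes are the tool frame's). Camera axes: x right, y up, looking along -z (the intrinsics and any distortion apply to the point x, -y, -z); pixel columns grow to the right and rows downward; lengths in mm; the calibration is good to about 2 mm. A picture is of the moment at which its call begins: read the wrist's pose just before it. There is no depth.
- ctrl.finish_job(): hands the job in, once; it reports no verdict.
Trained networks look in a picture, given as the dict that the camera call returned (one of the last four; its "shot" number tells which), for a name from the list of things; names that differ only in an ending like _2 or _b are one class to them, and where a whole thing is asked for, a point or a joint stands for the part that bears it (a point fixed in the world has none). Each returns a list of dicts, best first, with "confidence" (0 to 1); they miss things now and then, are a little off and sometimes report something else, mostly with a low value. They report only what shows in the picture. A call takes as long as a camera call. They do not tell look-alikes from the thing itself.
- ctrl.search_frame(picture, query): "location" ([x, y, z] in mm, in world coordinates, good to about 4 mm: the middle of the surface that is visible of it).
- ctrl.mark_of(picture, query): "location" ([x, y, z] in mm, in world coordinates, good to about 4 mm: a listed point, or the origin of a listed thing).
The state is a dict: "clock": time; "qpos": joint angles; "qd": joint speeds; "tau": joint torques, N m; "eef_pos": TCP position; "tool_rot": TCP orientation; "force": force on the tool from outside, world axes, zero at the start; "torque": the same for the moment, N m; "width": finger opening in mm.
Only numpy, scipy, OpenCV 4.12 (cv2) and the standard library are available. Lean on these libraries where they do the work, as an engineer would, in place of code of your own. Each camera call takes 0.05 s, during which the arm holds its last target.

TASK

The plain end of the carved wooden panel is about to be sawn off. Without picking the panel up, push it until it lies flat on the sawing board, flush along the fence, with its plain end sticking out past the right-hand end of the board (right as seen from the robot) so that the pencil line is level with that end. Leave the saw, the casket, the round box and the gouge where they are.

Things in the scene. Friction and masses are not known exactly. Their poses are not given: they have to be found in the camera images.
- panel: Thin pale wooden panel, 90 mm (its x) by 170 mm (y) by 8 mm thick, about 85 g, loose, flat on the sawing board. Origin: centre of the underside, z up. At the start its y runs along the fence within 9 degrees, 17 to 37 mm short of it at mid-length. A framed rosette is carved on top; its -y end is plain, 42 mm long, beyond the pencil line. It slides when pushed at an edge.
- saw_line (a point): Middle of the dark pencil line, 2 mm wide, drawn straight across the panel (parallel to the panel's x) 43 mm from the panel's centre towards -y and 42 mm from its plain end. The point is given on the underside, directly below the line, at the panel's x = 0. Axes as the panel's.
- board: Sawing board of brown wood screwed to the table, immovable: base 190 mm (x) by 320 mm (y), 28 mm thick; along its whole far (+x) side a straight darker fence, 28 mm thick, 22 mm above the base's top, flush with the base at both ends. Origin: centre of the base's underside, on the table; y along the fence (to the robot's left), x towards the fence; turned up to 0.2 rad about z.
- board_end (a point): Middle of the top edge of the board's right-hand (-y) end: board x = 0, y = -160 mm, 28 mm above the table. Axes as the board's.
- fence_face (a point): Foot of the fence's inner face, half-way along it, at the level of the base's top: board x = +67 mm, y = 0, 28 mm above the table. The face is upright and runs along the board's y. A panel flush with the fence has its centre 45 mm from this face. Axes as the board's.
- saw: Back saw lying flat on the table to the right of the board, bystander: about 340 mm long along its x, 95 mm wide, 22 mm high at its wooden handle (-x end). Origin under the middle.
- casket: Small carved wooden box, lid shut, bystander on the table beyond the fence: 64 by 102 by 54 mm high. Origin: centre of the underside.
- round_box: Turned round wooden box with a knobbed lid, bystander on the table to the left of the board: 88 mm across, 58 mm high. Origin: centre of the underside.
- gouge: Carving gouge lying on the table on the robot's side of the board, bystander: about 217 mm long along its x, handle 24 mm thick. Origin on the table below the front end of the handle (handle reaches 118 mm to -x, blade 99 mm to +x).
There are look-alikes about, which are no part of the job. There is more than one size of the panel; the one meant has the size given above.

How it is judged (in metres and radians):
At the end, for the whole second after the job is handed in: The panel lies flat and at rest on the sawing board, flush with the fence (gap at mid-length under 3.5 mm, parallel within 2 degrees), and the pencil line is within 5 mm of the board's right-hand end, either way (y of saw_line in the frame of board_end between -0.005 and 0.005 m and x of panel in the frame of fence_face above -0.0485 m and angle between the y axis of panel and the y axis of board, either way round below 0.035 rad and angle between panel's own z axis and vertical below 0.03 rad and height (world z) of panel between 0.026 and 0.03 m and linear speed of panel below 0.01 m/s); the robot touches nothing.
It fails at once if the panel was picked up (raised more than 8 mm off the board) (height (world z) of panel above 0.036 m).
It fails at once if the panel was tipped or fell off the board (angle between panel's own z axis and vertical above 0.2 rad).
It fails at once if the saw, the casket, the round box or the gouge was disturbed (moved more than 15 mm) (distance of any of saw, casket, round_box, gouge from where it was at the start of the episode above 0.015 m).
It also fails if it takes over 67 s, if anything falls off the work surface, if the arm or the gripper's body presses on something with over 40 N, if the wrist force passes 120 N, or if a joint passes its speed limit or range.

## Working session

There is one attempt and no reset: what is moved stays moved. The work goes in short steps, Python scripts to look and compute and a tool call to move; the robot and the scene stay as the last step left them, time stands still between calls to the robot, and variables do not carry over. Pictures are saved under pics/ and viewed, and the job is handed in when it is done.

Besides the shell and the picture viewer there is one more tool, called after "Emit:" by a JSON object that holds its "method" and its "body", one argument or row to a line. apply_moves: Moves the arm, as the interface text tells. Its arguments: {"type":"object","properties":{"motion":{"type":"array","items":{"type":"array","items":{"type":"number"}}}},"required":["motion"]}

```bash
mkdir -p pics; ls; cat > h.py <<'E'
import numpy as np,cv2,pickle
from cell import ctrl
def save(n,f):
    s=ctrl.read_state();d=ctrl.get_image(n);cv2.imwrite(f'pics/{f}.png',d['image'][:,:,::-1]);pickle.dump((s,d),open(f'pics/{f}.pkl','wb'));return s,d
E
python3 - <<'E'
from h import *
s=ctrl.read_state();print(s, ctrl.grip_depth)
for n in('scene','top'):
    s,d=save(n,n+'0');print({k:v for k,v in d.items() if k!='image'})
    for q in('panel','saw_line','board','board_end','fence_face','saw','gouge','casket','round_box'):
        for r in ctrl.mark_of(d,q):print(n,q,np.round(r['location'],1),round(r['confidence'],2))
E
```

```text
pics
{'clock': 0.0, 'qpos': array([-1.38580609,  0.62931642,  0.03844669,  1.51838944, -0.027029  ,
        0.99627828, -0.02001203]), 'qd': array([-0.00055395,  0.00118925, -0.0010255 ,  0.00209226,  0.00102846,
        0.00023707,  0.0006444 ]), 'tau': array([ 3.17119157e-04, -5.63402259e+01,  1.22647092e+00, -1.93445045e+01,
        1.10886118e-02,  1.03575361e-02, -3.33823039e-06]), 'eef_pos': array([161.12118191, 629.06666996, 230.40154982]), 'tool_rot': array([-1.57079836,  0.00187368,  1.31997396]), 'force': array([-0.19751733, -0.50581517, -0.08778176]), 'torque': array([ 0.04010295, -0.01971118,  0.01691064]), 'width': 85.30281400108508} 18.700000000000003
{'vfov': 43.49041975094466, 'cx': 329.5150923893192, 'cy': 232.84468465406135, 'k1': 0.006703645456403728, 'extrinsics': array([[ 3.21822983e-01,  9.46624060e-01,  1.82443751e-02,
        -1.85261282e+02],
       [-6.22062817e-01,  1.96876810e-01,  7.57810908e-01,
         2.58015488e+02],
       [ 7.13770144e-01, -2.55230114e-01,  6.52219112e-01,
        -1.83816614e+03],
       [ 0.00000000e+00,  0.00000000e+00,  0.00000
[... 1129 characters left out ...]
 [-1.52227104e-01,  2.74697996e-02,  9.87963724e-01,
        -1.02117757e+03],
       [ 0.00000000e+00,  0.00000000e+00,  0.00000000e+00,
         1.00000000e+00]]), 'shot': 2}
top panel [200.7 274.9  -0.7] 0.8
top panel [543.7   4.3  30.2] 0.78
top panel [ 205.8 -312.7   -2. ] 0.58
top saw_line [163.2 230.4  -0. ] 0.96
top saw_line [552.9 -40.5  30. ] 0.89
top saw_line [ 164.  -269.7   -0.6] 0.63
top board_end [ 569.4 -171.6   28.2] 0.8
top fence_face [622.6  -4.8  31.7] 0.59
top fence_face [545.2   5.3  26. ] 0.39
top saw [ 564.1 -332.2   -4.7] 0.88
top gouge [401.4  42.4  -1.8] 0.9
top gouge [540.4   3.4  29.3] 0.6
top casket [714.1  43.9   2.2] 0.65
top round_box [470.2 257.6   1.4] 0.95
```

View pics/top0.png

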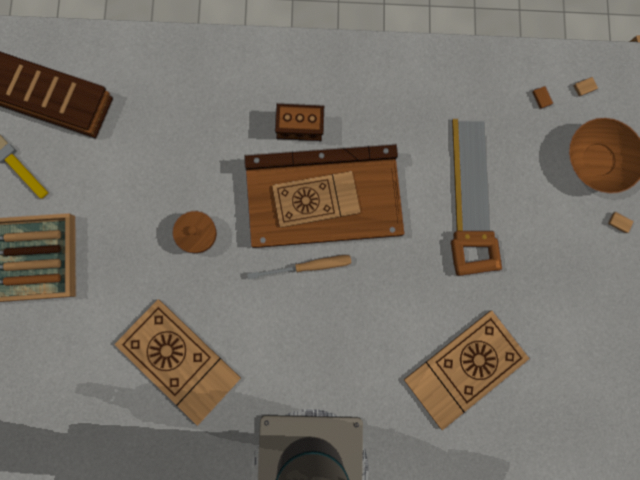

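View pics/scene0.png

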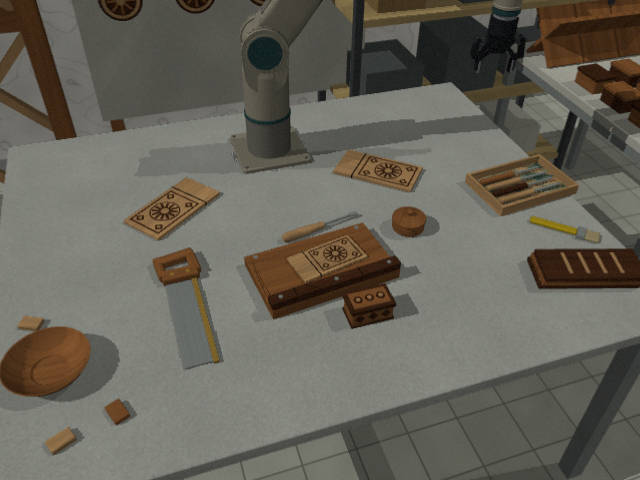

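```bash
python3 - <<'E'
from h import *
im=cv2.imread('pics/top0.png')[130:260,230:420]
cv2.imwrite('pics/c0.png',cv2.resize(im,None,fx=4,fy=4,interpolation=cv2.INTER_CUBIC))
E
```

```text
(no output)
```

View pics/c0.png

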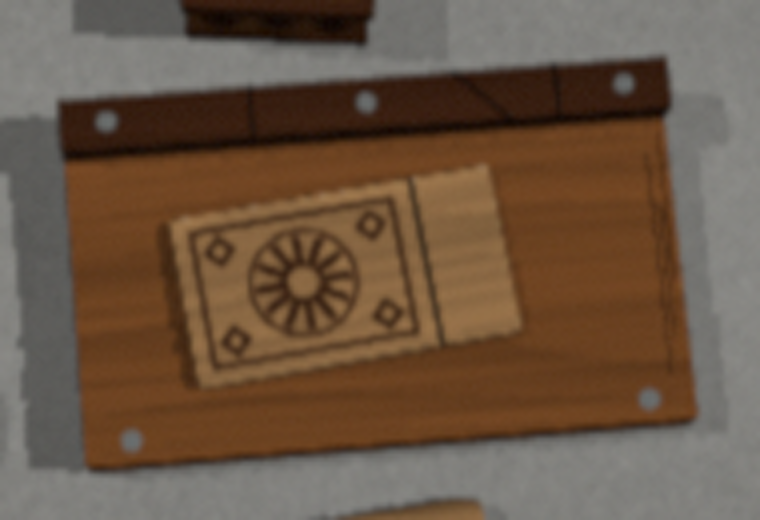

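```bash
cat >> h.py <<'E'
def px2w(d,uv,z,cam=None):
    """pixels -> world points on plane z"""
    uv=np.atleast_2d(np.asarray(uv,float));f=240/np.tan(np.radians(d['vfov'])/2)
    q=(uv-[d['cx'],d['cy']])/f; s=q.copy()
    for _ in range(10): s=q/(1+d['k1']*(s**2).sum(1,keepdims=True))
    r=np.c_[s[:,0],-s[:,1],-np.ones(len(s))]
    if 'extrinsics' in d: E=np.asarray(d['extrinsics']);T=np.linalg.inv(E)
    else: T=cam
    o=T[:3,3];w=r@T[:3,:3].T
    return o+w*((z-o[2])/w[:,2])[:,None]
def crop(p,off,k=4): return (np.asarray(p,float)+.5)/k-.5+np.asarray(off)
def rpy(a):
    from scipy.spatial.transform import Rotation as R
    return R.from_euler('xyz',a).as_matrix()
E
python3 - <<'E'
from h import *
s,d=pickle.load(open('pics/top0.pkl','rb'))
o=[230,130]
P=px2w(d,crop([(170,220),(490,166),(522,330),(198,388)],o),36)
L=px2w(d,crop([(410,178),(442,346)],o),36)
B=px2w(d,crop([(66,158),(664,118),(694,420),(88,467)],o),28)
print(np.linalg.inv(d['extrinsics'])[:3,3])
for n,a in(('P',P),('L',L),('B',B)):
    print(n,a.round(1).tolist(),[round(float(np.linalg.norm(a[i]-a[i-1])),1) for i in range(len(a))],[round(float(np.degrees(np.arctan2(*(a[i]-a[i-1])[1::-1]))),1) for i in range(len(a))])
print(P.mean(0),L.mean(0),B.mean(0))
f=lambda q:px2w(d,crop([q],o),50).round(1)
print('fence top',f((60,102)),f((668,58)))
print(np.linalg.norm(px2w(d,[(158,300),(115,343)],8)[0]-px2w(d,[(158,300),(115,343)],8)[1]))
R=rpy(s['tool_rot']);print(R.round(2))
E
```

```text
[ 303.81263491   39.7286897  1079.32580926]
P [[569.9, 95.9, 36.0], [605.0, -70.6, 36.0], [517.8, -88.6, 36.0], [481.8, 78.1, 36.0]] [89.9, 170.1, 89.0, 170.5] [11.4, -78.1, -168.3, 102.2]
L [[596.9, -28.7, 36.0], [507.9, -47.1, 36.0]] [90.9, 90.9] [11.7, -168.3]
B [[603.5, 152.2, 28.0], [637.1, -164.0, 28.0], [474.7, -180.0, 28.0], [440.1, 133.3, 28.0]] [164.5, 317.9, 163.2, 315.2] [6.6, -83.9, -174.3, 96.3]
[543.60069556   3.70115242  36.        ] [552.43816535 -37.90002723  36.        ] [538.83737308 -14.6347412   28.        ]
fence top [[627.  154.3  50. ]] [[ 662.8 -161.7   50. ]]
119.50562103752524
[[ 0.25 -0.   -0.97]
 [ 0.97 -0.    0.25]
 [-0.   -1.    0.  ]]
```

The panel on the board (top-image pixels 272–360, 171–227) measures 170 × 90 mm, so it is the one meant. The two at about (177,360) and (466,368) are about 120 mm wide, so they are look-alikes. The crop confirms the pencil line and the plain end to the right. Next I swing over to the near side of the board with the hand closed.

Emit:
{"method": "apply_moves", "body": {
  "motion": [
    [-20.7,3,-32,-0.18,0],
    [-20.7,3,-32,-0.36,0],
    [-20.7,3,-32,-0.36,0],
    [-20.7,3,-32,-0.36,0],
    [-20.7,3,-32,-0.36,0],
    [-20.7,3,-32,-0.36,0],
    [-20.7,3,-32,-0.36,0],
    [-54.3,8.1,-44.2,-0.36,0],
    [-54.3,8.1,-44.2,-0.36,0],
    [-54.3,8.1,-44.2,-0.36,0],
    [-54.3,8.1,-44.2,-0.36,0],
    [-54.3,8.1,-44.2,-0.36,0],
    [-54.3,8.1,-44.2,-0.36,0],
    [-54.3,8.1,-44.2,-0.36,0],
    [-54.3,8.1,-44.2,-0.36,0],
    [-54.3,8.1,-44.2,-0.36,0],
    [-54.3,8.1,-44.2,-0.36,0]
  ]
}}

```text
clock: 3.12
eef_pos: [454.8, -4.5, 150.5]
tool_rot: [-1.571, -0.0, 1.683]
force: [-0.7, 0.7, 0.7]
width: -0.2
```

```bash
python3 - <<'E'
from h import *
s,d=save('wrist','w1');print({k:v for k,v in d.items() if k!='image'},s['eef_pos'],s['tool_rot'])
E
```

```text
{'vfov': 69.8905334213208, 'cx': 314.41555900123706, 'cy': 236.56826508279852, 'k1': -0.026854535983168268, 'tool_from_camera': array([[ 9.99999399e-01, -8.05783503e-04, -7.43021970e-04,
         3.94690896e-01],
       [-4.46582762e-04,  3.19544513e-01, -9.47571161e-01,
        -1.41520526e+02],
       [ 1.00096580e-03,  9.47570924e-01,  3.19543961e-01,
         8.24339106e+01],
       [ 0.00000000e+00,  0.00000000e+00,  0.00000000e+00,
         1.00000000e+00]]), 'shot': 3} [454.80974882  -4.53541037 150.465505  ] [-1.57119013e+00 -4.03044033e-04  1.68272136e+00]
```

View pics/w1.png

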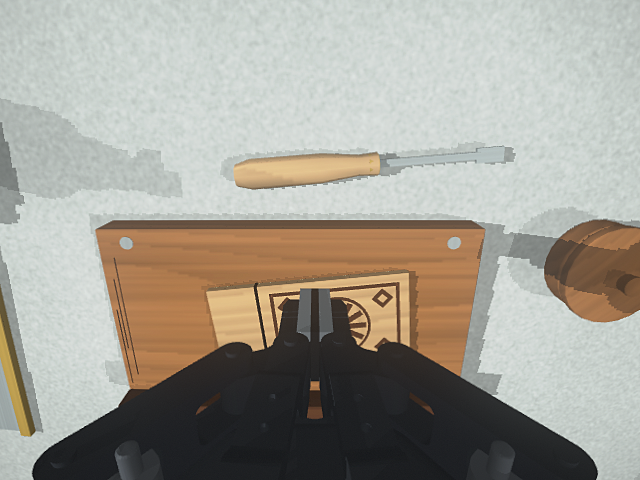

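```bash
cat >> h.py <<'E'
def wcam(s,d):
    T=np.eye(4);T[:3,:3]=rpy(s['tool_rot']);T[:3,3]=s['eef_pos'];return T@d['tool_from_camera']
E
python3 - <<'E'
from h import *
s,d=pickle.load(open('pics/w1.pkl','rb'));c=wcam(s,d)
print(px2w(d,[(97,229),(485,229)],28,c).round(1),px2w(d,[(206,291),(410,272),(257,283)],36,c).round(1))
E
```

```text
[[ 474.8 -179.6   28. ]
 [ 439.3  133.6   28. ]] [[516.4 -87.9  36. ]
 [480.2  77.6  36. ]
 [504.2 -46.   36. ]]
```

Emit:
{"method": "apply_moves", "body": {
  "motion": [
    [0,6,0,0,0],
    [0,10,0,0,0],
    [0,11.8,0,0,0],
    [0,11.8,0,0,0],
    [0,11.8,-1.5,0,0],
    [0,11.8,-3,0,0],
    [0,11.8,-3.5,0,0],
    [0,11.8,-4,0,0],
    [0,11.8,-4.5,0,0],
    [0,11.8,-4.8,0,0],
    [0,11.8,-5.1,0,0],
    [0,11.8,-5.4,0,0],
    [0,11.8,-5.7,0,0],
    [0,11.8,-6.0,0,0],
    [0,11.8,-6.2,0,0],
    [0,11.8,-6.2,0,0]
  ]
}}

```text
clock: 5.18
eef_pos: [516.1, 0.8, 32.2]
tool_rot: [-1.57, -0.0, 1.68]
force: [-2.0, -0.2, -0.0]
width: 0.1
```

```bash
python3 - <<'E'
from h import *
s,d=save('top','t2');print(s['eef_pos'],s['force'])
im=cv2.imread('pics/t2.png')[130:260,230:420]
cv2.imwrite('pics/c2.png',cv2.resize(im,None,fx=4,fy=4,interpolation=cv2.INTER_CUBIC))
s,d=save('wrist','w2')
E
```

```text
[516.08094304   0.77917251  32.20314915] [-1.98564637 -0.1666458  -0.00817348]
```

View pics/c2.png

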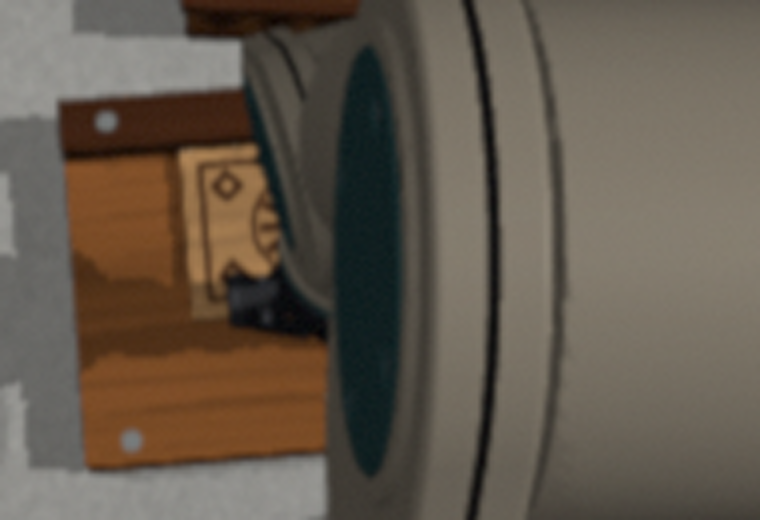

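View pics/w2.png

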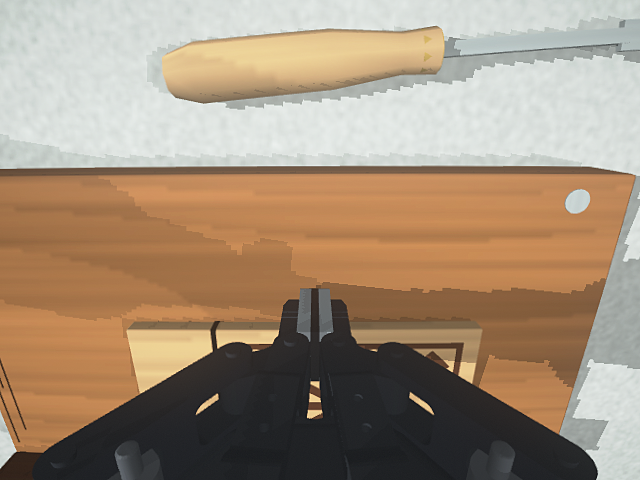

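```bash
python3 - <<'E'
from h import *
s,d=pickle.load(open('pics/t2.pkl','rb'))
def b(p): p=np.atleast_2d(p);return np.c_[p[:,0]*.9942+p[:,1]*.108,-p[:,0]*.108+p[:,1]*.9942].round(1)
a=px2w(d,crop([(178,148),(191,318)],[230,130]),36);print(a.round(1),b(a))
s,d=pickle.load(open('pics/w2.pkl','rb'));c=wcam(s,d)
a=px2w(d,[(131,330),(481,328),(215,329)],36,c);print(a.round(1),b(a)); print(b(s['eef_pos'][None,:2]))
E
```

```text
[[608.7  93.2  36. ]
 [518.3  83.   36. ]] [[615.3  26.9]
 [524.3  26.6]]
[[535.9 -83.4  36. ]
 [516.7  80.1  36. ]
 [530.7 -43.8  36. ]] [[ 523.8 -140.8]
 [ 522.3   23.8]
 [ 522.9 -100.9]]
[[513.2 -55. ]]
```

Emit:
{"method": "apply_moves", "body": {
  "motion": [
    [0,0,1.5,0,0],
    [0,-2.5,2,0,0],
    [0,-5,2,0,0],
    [5,-5,0,0,0],
    [11.5,-5,-4,0,0],
    [11.9,-5,-5.8,0,0],
    [11.9,-5,-5.8,0,0],
    [11.9,-2,-5.8,0,0],
    [11.9,0,-5.8,0,0],
    [11.9,0,-5.8,0,0],
    [10.9,0,-5.8,0,0],
    [10.3,0,-5.8,0,0],
    [9.8,0,-5.8,0,0],
    [9.3,0,-5.8,0,0],
    [8.8,0,-5.8,0,0],
    [8.3,0,-5.8,0,0],
    [7.8,0,-5.8,0,0],
    [7.3,0,-5.8,0,0],
    [6.8,0,-5.8,0,0],
    [6.8,0,-5.8,0,0]
  ]
}}

```text
clock: 7.78
eef_pos: [566.6, 73.8, 32.2]
tool_rot: [-1.571, 0.0, 1.679]
force: [-0.2, 0.7, -0.2]
width: 0.1
```

```bash
python3 - <<'E'
from h import *
s,d=save('top','t3');print(s['eef_pos'],s['force'])
im=cv2.imread('pics/t3.png')[120:260,220:420]
cv2.imwrite('pics/c3.png',cv2.resize(im,None,fx=4,fy=4,interpolation=cv2.INTER_CUBIC))
s,d=save('wrist','w3')
E
```

```text
[566.5868414   73.81352844  32.2225325 ] [-0.18987046  0.69386239 -0.17777081]
```

View pics/c3.png

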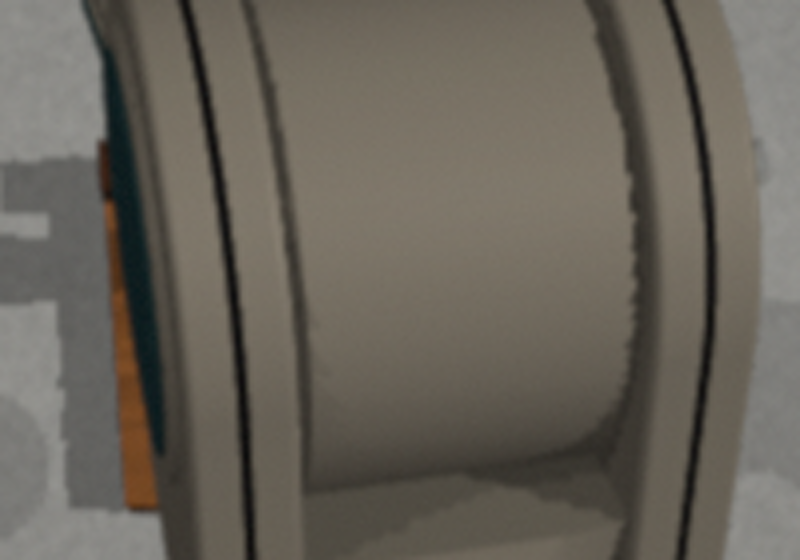

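View pics/w3.png

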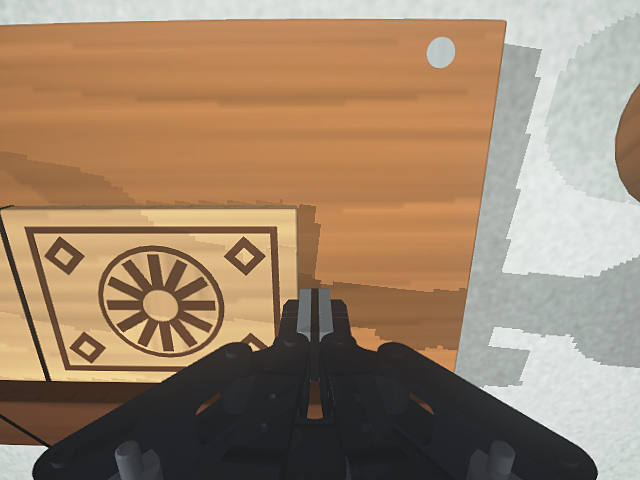

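```bash
cat >> h.py <<'E'
def b(p): p=np.atleast_2d(p);return np.c_[p[:,0]*.9942+p[:,1]*.108,-p[:,0]*.108+p[:,1]*.9942].round(1)
E
python3 - <<'E'
from h import *
s,d=pickle.load(open('pics/w3.pkl','rb'));c=wcam(s,d)
a=px2w(d,[(298,209),(4,208),(50,381)],36,c);print(a.round(1),b(a)); print(b(s['eef_pos'][None,:2]))
a=px2w(d,[(506,20)],28,c);print(b(a))
E
```

```text
[[519.5  62.8  36. ]
 [532.4 -60.5  36. ]
 [622.  -53.7  36. ]] [[ 523.3    6.3]
 [ 522.8 -117.7]
 [ 612.5 -120.6]]
[[571.3  12.6]]
[[452.   84.9]]
```

Emit:
{"method": "apply_moves", "body": {
  "motion": [
    [-0.5,0,0,0,0],
    [-1,0,0,0,0],
    [-1.5,0,0,0,0],
    [-2,0,0,0,0],
    [-2.5,0,0,0,0],
    [-3,0,0,0,0],
    [-3.5,0,0,0,0],
    [-4,0,0,0,0],
    [-4.5,0,0,0,0],
    [-5,0,0,0,0],
    [-5.5,0,0,0,0],
    [-6,0,0,0,0],
    [-6.5,0,0,0,0],
    [-7,0,0,0,0],
    [-7.5,0,0,0,0],
    [-8,0,0,0,0],
    [-8.5,0,0,0,0],
    [-9,0,0,0,0],
    [-9.5,0,0,0,0],
    [-9.5,0,0,0,0]
  ]
}}

```text
clock: 10.38
eef_pos: [577.0, -20.5, 32.3]
tool_rot: [-1.571, 0.0, 1.679]
force: [0.3, -0.2, 0.3]
width: -0.2
```

```bash
python3 - <<'E'
from h import *
s,d=save('wrist','w4')
s,d=save('scene','s4')
E
```

```text
(no output)
```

View pics/w4.png

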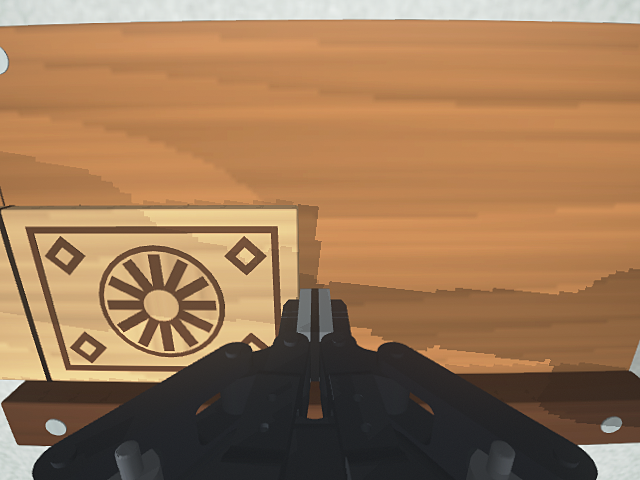

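View pics/s4.png

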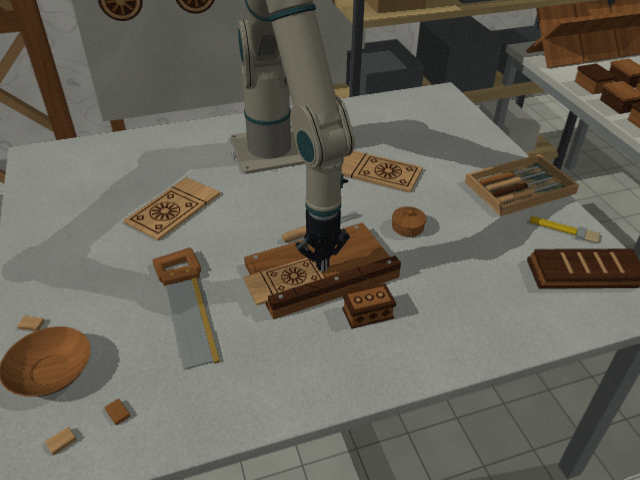

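Emit:
{"method": "apply_moves", "body": {
  "motion": [
    [1,0,0,0,0],
    [1.5,-4,0,0,0],
    [1,-8,2,0,0],
    [-4,-11,6,0,0],
    [-8,-12,8.5,0,0],
    [-10,-12,8.5,0,0],
    [-10,-12,8.5,0,0],
    [-10,-12,8.5,0,0]
  ]
}}

```text
clock: 11.48
eef_pos: [503.6, -126.4, 152.1]
tool_rot: [-1.571, -0.001, 1.682]
force: [0.6, 0.4, 0.5]
width: 0.0
```

```bash
python3 - <<'E'
from h import *
s,d=save('wrist','w5');print(s['eef_pos'],s['tool_rot'])
E
```

```text
[ 503.60713197 -126.36823661  152.14862426] [-1.57091978e+00 -1.30901995e-03  1.68221685e+00]
```

View pics/w5.png

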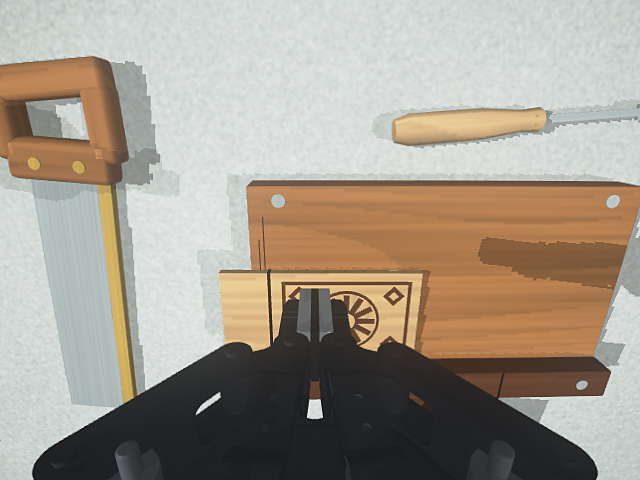

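```bash
python3 - <<'E'
from h import *
im=cv2.imread('pics/w5.png')[170:320,200:320]
cv2.imwrite('pics/c5.png',cv2.resize(im,None,fx=4,fy=4,interpolation=cv2.INTER_CUBIC))
E
```

```text
(no output)
```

View pics/c5.png

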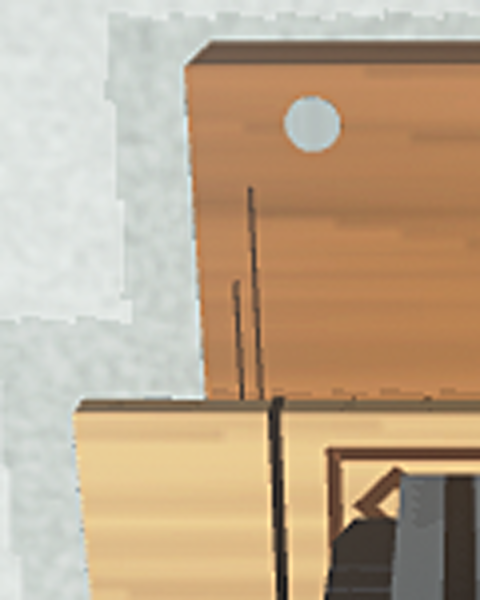

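```bash
python3 - <<'E'
from h import *
s,d=pickle.load(open('pics/w5.pkl','rb'));c=wcam(s,d);o=[200,170]
a=px2w(d,crop([(186,66),(205,400)],o),28,c);print(a.round(1),b(a))
a=px2w(d,crop([(276,410),(282,590),(74,411),(92,600)],o),36,c);print(a.round(1),b(a))
a=px2w(d,[(428,271)],36,c);print(b(a),b(s['eef_pos'][None,:2]))
E
```

```text
[[ 475.4 -182.3   28. ]
 [ 545.9 -174.8   28. ]] [[ 452.9 -232.6]
 [ 523.9 -232.8]]
[[ 542.8 -159.    36. ]
 [ 585.  -154.8   36. ]
 [ 547.7 -200.3   36. ]
 [ 592.2 -195.5   36. ]] [[ 522.4 -216.7]
 [ 564.9 -217.1]
 [ 522.9 -258.3]
 [ 567.6 -258.3]]
[[521.1 -85.7]] [[ 487. -180.]]
```

Emit:
{"method": "apply_moves", "body": {
  "motion": [
    [6,0,-4,0,0],
    [11.8,2,-8.5,0,0],
    [11.8,2,-8.5,0,0],
    [11.8,7,-8.5,0,0],
    [11.8,11,-8.5,0,0],
    [11.8,12,-8.5,0,0],
    [11.8,12,-8.5,0,0],
    [10.8,12,-8.5,0,0],
    [10.3,12,-8.5,0,0],
    [9.9,12,-8.5,0,0],
    [9.5,12,-8.5,0,0],
    [9.2,12,-8.5,0,0],
    [8.9,12,-8.5,0,0],
    [8.7,12,-8.5,0,0],
    [8.5,12,-8.5,0,0],
    [8.4,12,-8.5,0,0],
    [8.4,12,-8.5,0,0],
    [8.4,12,-8.5,0,0]
  ]
}}

```text
clock: 13.78
eef_pos: [578.6, -35.8, 32.2]
tool_rot: [-1.571, 0.0, 1.68]
force: [-0.8, 0.2, 0.6]
width: 0.1
```

Emit:
{"method": "apply_moves", "body": {
  "motion": [
    [1.2,0,0,0,0],
    [1.5,-5,0,0,0],
    [1.5,-6,2,0,0],
    [-3,-6,6,0,0],
    [-9.2,-6,7.8,0,0],
    [-9.2,-6,7.8,0,0],
    [-9.2,-3,7.8,0,0],
    [-9.2,0,7.8,0,0],
    [-9.2,0,7.8,0,0],
    [-9.2,0,7,0,0],
    [-9.2,0,6.6,0,0],
    [-9.2,0,6.3,0,0],
    [-9.2,0,6.1,0,0],
    [-9.2,0,5.9,0,0],
    [-9.2,0,5.7,0,0],
    [-9.2,0,5.7,0,0]
  ]
}}

```text
clock: 15.78
eef_pos: [531.2, -133.6, 32.2]
tool_rot: [-1.569, -0.0, 1.68]
force: [-1.7, -0.8, 1.1]
width: 0.2
```

Emit:
{"method": "apply_moves", "body": {
  "motion": [
    [0,0,-0.05,0,0],
    [0,0,-0.1,0,0],
    [0,0,-0.1,0,0]
  ]
}}

```text
clock: 16.15
eef_pos: [531.3, -133.5, 32.1]
tool_rot: [-1.567, -0.0, 1.68]
force: [-4.5, -1.9, 3.0]
width: -0.4
```

Emit:
{"method": "apply_moves", "body": {
  "motion": [
    [0,0,-0.05,0,0],
    [0,0,-0.1,0,0],
    [0,0,-0.1,0,0]
  ]
}}

```text
clock: 16.52
eef_pos: [531.4, -133.5, 32.0]
tool_rot: [-1.566, -0.0, 1.679]
force: [-6.9, -1.0, 4.5]
width: 0.1
```

Emit:
{"method": "apply_moves", "body": {
  "motion": [
    [0,0,0.3,0,0],
    [0,0,1.5,0,0],
    [0,-5,3,0,0],
    [2,-10,4.5,0,0],
    [4,-12,5.5,0,0],
    [4,-12,5.5,0,0],
    [4,-12,5.5,0,0]
  ]
}}

```text
clock: 17.4
eef_pos: [475.3, -100.0, 151.9]
tool_rot: [-1.571, 0.0, 1.68]
force: [-0.5, -0.8, 0.3]
width: -0.1
```

```bash
python3 - <<'E'
from h import *
s,d=save('wrist','w6');print(s['eef_pos'],s['tool_rot'])
im=cv2.imread('pics/w6.png')[200:350,140:340]
cv2.imwrite('pics/c6.png',cv2.resize(im,None,fx=4,fy=4,interpolation=cv2.INTER_CUBIC))
E
```

```text
[475.33021385 -99.99881829 151.86486806] [-1.57135752e+00  4.53118640e-04  1.67966178e+00]
```

View pics/w6.png

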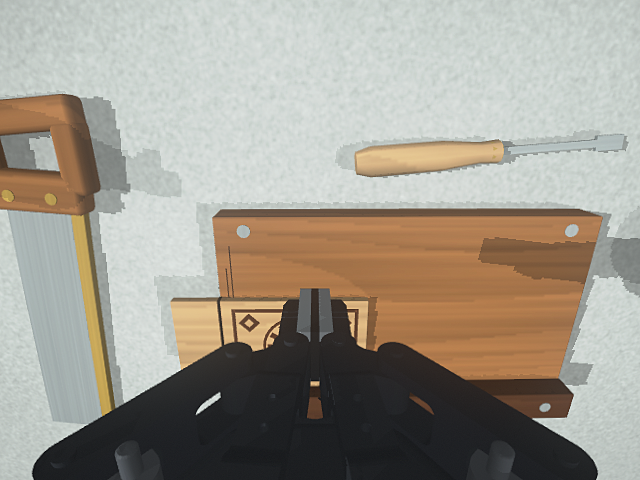

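View pics/c6.png

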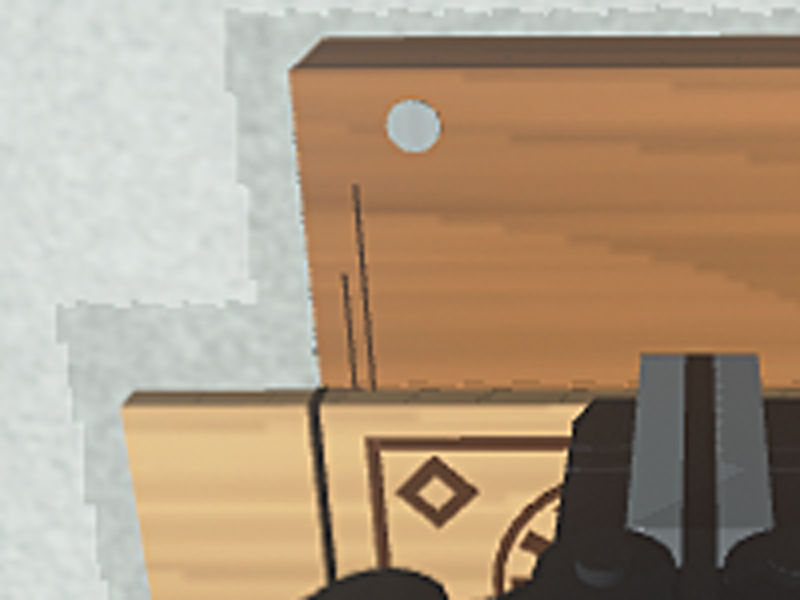

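```bash
python3 - <<'E'
from h import *
s,d=pickle.load(open('pics/w6.pkl','rb'));c=wcam(s,d);o=[140,200]
a=px2w(d,crop([(290,70),(319,388)],o),28,c);print(b(a))
a=px2w(d,crop([(315,404),(331,580),(123,406),(150,595)],o),36,c);print(b(a))
a=px2w(d,[(368,299)],36,c);print(b(a))
E
```

```text
[[ 452.6 -232.3]
 [ 524.2 -232.7]]
[[ 523.6 -231.4]
 [ 567.8 -231.9]
 [ 524.3 -272.5]
 [ 572.1 -273. ]]
[[ 521.7 -104.9]]
```

Emit:
{"method": "apply_moves", "body": {
  "motion": [
    [0,-5,0,0,0],
    [5,-8,0,0,0],
    [10,-8,0,0,0],
    [16,-8,0,0,0],
    [22,-8,0,0,0],
    [28,-8,0,0,0],
    [34,-8,0,0,0],
    [38,-8,0,0,0],
    [38,-8,0,0,0],
    [38,-8,0,0,0],
    [38,-8,0,0,0]
  ]
}}

```text
clock: 18.82
eef_pos: [434.2, 276.5, 231.7]
tool_rot: [-1.57, 0.001, 1.677]
force: [-0.5, -0.1, 0.8]
width: 0.1
```

```bash
python3 - <<'E'
from h import *
s,d=save('top','t7');print(s['eef_pos'])
for q in('saw','gouge','casket','round_box','saw_line','board_end'):
    for r in ctrl.mark_of(d,q)[:2]:print(q,np.round(r['location'],1),round(r['confidence'],2))
im=cv2.imread('pics/t7.png')[130:260,230:430]
cv2.imwrite('pics/c7.png',cv2.resize(im,None,fx=4,fy=4,interpolation=cv2.INTER_CUBIC))
E
```

```text
[434.16385985 276.51094623 231.7312348 ]
saw [ 567.3 -334.4   -4.6] 0.85
gouge [400.8  44.2   0. ] 0.73
casket [7.11e+02 4.29e+01 5.00e-01] 0.98
round_box [469.6 255.8  -0.9] 0.81
saw_line [ 594.4 -170.2   27.7] 0.92
saw_line [ 161.4 -270.8   -2.3] 0.87
board_end [ 572.5 -171.5   31.8] 0.64
```

View pics/c7.png

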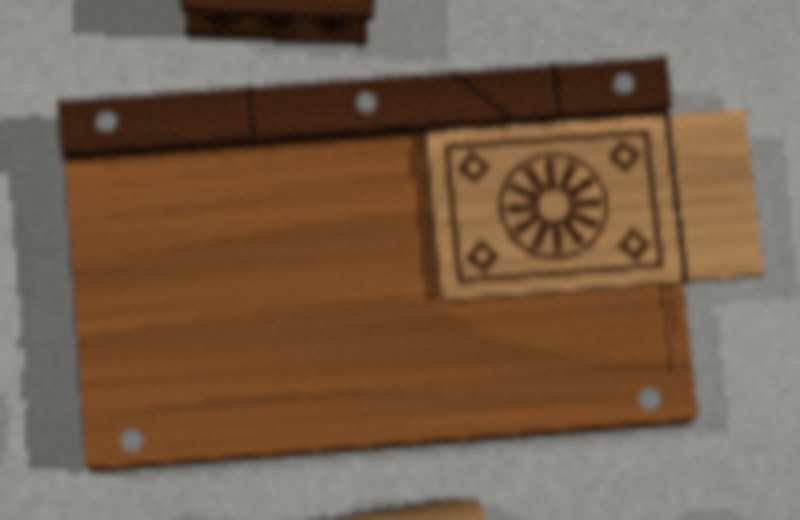

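```bash
python3 -c "
from h import *
print(ctrl.finish_job())"
```

```text
the job is handed in; nothing more can be done
None
```

I handed the job in at about 19 s of the 67 s allowed. The panel lies against the fence with its plain end out past the right-hand end of the board. `finish_job` gives no verdict, so what follows is my own measurement.

I pushed with the closed fingers only. The panel went first against the fence, then about 134 mm along it from the left end, and last against the fence again at mid-length.

- **Pencil line:** the last wrist picture put it about 1 mm inside the board's end (limit 5 mm). Working back from the panel's two ends instead gave 1.8 mm inside and 0.4 mm past it. The network's own mark, from the overhead picture, agreed to about 1 mm.
- **Flush with the fence:** the final push stalled at about 7 N. The overhead picture taken afterwards shows no visible gap, with the panel parallel to the fence. I judged this by eye and did not measure the gap.
- **Bystanders:** the saw, casket, round box and gouge are within about 4 mm of their first overhead estimates, which is within the networks' accuracy.
- **Robot:** it finished well clear of everything, at about 230 mm height over to the left.

No check failed. The spread between measurements was about 1–2 mm.

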